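Lock the filter cartridge into the water treatment unit's bayonet socket

ROBOT

A 7-joint arm with a two-finger parallel gripper is mounted at the origin on the work surface. World frame = base frame: x ahead of the robot, y to its left, z up, the work surface at z = 0. Lengths are in m, angles in rad, forces in N, time in s.
With the tool pointing down it reaches from about 0.425 to 0.825 m from the base axis. Payload 3.6 kg.
Tool frame: the origin (TCP) lies at the very end of the fingers, on their centre line; the grasp point (between the pads) lies env.grip_point_offset behind it (env.grip_point_offset is the distance from the TCP to the grasp point, in m); z points along the fingers, y is the line along which they close (so a half turn about z gives the same grasp; the last joint's range is limited). The gripper opens to 85 mm and grips with 20 to 120 N. Pads are 22 mm wide; open, the fingers measure 114 mm over their backs; the gripper's body (76 mm by 85 mm) begins 54 mm behind the grasp point. The pads swing forward as they close: fully open they stand 13 mm farther back than shut.
Start: joints at [-1.222, 0.615, -0.013, 1.423, 0.008, 1.103, -0.04], TCP at [0.238, 0.605, 0.231] pointing down, gripper open.
Joint ranges: [-3.12, 3.12], [-0.3, 2.06], [-1.34, 1.32], [0.26, 2.42], [-1.36, 4.5], [0.01, 1.98], [-2.84, 2.84]. Speed limits (rad/s): [2.79, 2.79, 3.14, 3.14, 3.14, 3.14, 3.14].

INTERFACE

Orientations are given as a rotation vector (axis times angle).
In Python, from bench import env gives the robot as it stands.
- The arm moves only by the shell command python3 -m handwheel 'ROWS'. ROWS is JSON, a list of rows, each a list of 3 entries, a list of its own where there are three numbers: the finger opening in mm, from 0 to 85.4, then the shift along the world's x, y, z in mm, then the turn, a rotation vector about the world's x, y, z in degrees. In form: [[gripper, [tx, ty, tz], [wx, wy, wz]], ...]. A call has 1 to 5 rows; each row shifts and turns the commanded pose from where the row before left it; what a row does not reach is not made up. A row lasts 1/12 s, in which the tool goes at most 41.7 mm and 7.16 degrees, less where a joint would pass 70% of its speed; a pose out of reach is approached as far as the arm can. A call with a gripper value outside its range is refused whole. The fingers move at their own pace and stop on an object; the grip force is fixed at half the most. Time passes only in rows, so rows that do not move let the fingers close. It gives the time, the measured TCP pose, the force, the opening and the grip force at its end, in the units of the state.
- env.sense(): the state, without advancing time (a new reading comes with each control period).
- env.read_camera(name): name is "scene" or "top" or "wrist"; returns a dict with "img" (400x640x3 uint8, red, green, blue), "fx", "fy", "cx", "cy" (pixels), "R" (3x3) and "t" (3): a world point X has camera coordinates R X + t. Camera axes: x right, y down, z forward; pixel columns grow to the right and rows downward; lengths in m; the calibration is good to about 2 mm. The wrist camera is an equidistant fisheye: a pixel r from the principal point sees the ray r / f radians off the axis. A picture is of the moment at which its call begins. There is no depth.
- env.hand_in(): hands the job in; it is judged then, once.
The state is a dict: "t": time; "joint_positions": joint angles; "joint_vel": joint speeds; "joint_torque": joint torques, N m; "position": TCP position; "tcp_rot": TCP orientation; "ft_force": force on the tool from outside, world axes, zero at the start; "moment": the same for the moment, N m; "grip_width": finger opening in m; "grasp_force": force on a finger pad.
Only numpy, scipy, OpenCV 4.12 (cv2) and the standard library are available. Lean on these libraries where they do the work, as an engineer would, in place of code of your own. Each camera call takes 0.05 s, during which the arm holds its last target. There are 200 camera calls.

TASK

Take the bar-gripped filter cartridge out of its rest ring and fit it in the collar on top of the water treatment unit: find the slots for its two lugs, push it in against the spring, and twist it clockwise to the stop, so that the spring lifts it into its notches and it stays locked when let go. Be gentle: feel for the slots and the stop, with a light hand, never ramming or wrenching it, and leave the other things on the counter where they are.

Things in the scene. Friction and masses are not known exactly. Their poses are not given: they have to be found in the camera images.
- cartridge: The white filter cartridge, 140-260 g, 82 mm high. Origin: bottom centre, z up; heights from the origin. Nose 34 mm across up to 24 mm (its first 4 mm taper from 27). Flange 60 mm across, 24 to 30 mm; body 52 mm across up to 58 mm. Looks the same after a half turn. At the start it hangs upright by its flange in the rest ring, origin 2 mm above the table.
- lugs (a point): On the cartridge's axis at the middle of its two bayonet lugs, 11.5 mm above its origin, same axes. The lugs stick out of the nose at +y and -y, to 23.5 mm from the axis, 8 mm wide, 5 mm high (9 to 14 mm above the origin). Small ribs above the flange stand over them.
- grip (a point): Centre of the top face of the cartridge's bar grip, 82 mm above its origin, same axes. The bar is 50 mm long along x, 14 mm thick along y (square to the lugs), 24 mm high. Pinch it across its thickness, fingers closing along y.
- rest: Fixed aluminium rest ring that holds the cartridge at the start: 72 mm outside, 53 mm inside, 26 mm high. Origin at the centre of its underside.
- unit: Water treatment unit: fixed white box 150 x 150 x 70 mm, on it a grey metal bayonet collar 66 mm across with its top 105 mm above the table. Origin: centre of the underside, z up.
- socket (a point): Centre of the collar's mouth at its top face, unit's axes. Bore 37 mm. Two facing slots, 51 mm end to end, 11 mm wide, nominally at +y and -y; but the collar was clamped by hand: they really lie up to 0.5 rad either way of that (not measured: look from above or feel). Lugs pass within 0.08 rad of a slot's middle; elsewhere they rest on the top face, cartridge origin 9 mm below this point.
- seat_top (a point): Top centre of the sprung seat in the bore as it rests, 12 mm below the mouth (it sinks when pressed; this point does not). The nose meets it there; then 1 N per mm. Lugs clear the collar's inside with the cartridge's origin 21 to 24 mm below the mouth (9 to 12 N); at 24 mm the flange stops on the collar. So pressed, it turns clockwise (from above) only.
- notch_level (a point): On the socket's axis 18 mm below the mouth: where the locked cartridge's origin ends up. Pressed in, it turns about 0.8 rad from the slots' middle to a hard stop (feel for it with under 1 N m); let up there, the spring lifts the lugs 3 mm into closed notches. Let up short of them it stays 21 mm below the mouth; not turned, the spring pushes it up to about 14 mm.
- stamp: Bystander: black self-inking hand stamp, 45 x 50 x 107 mm, upright. Origin at its underside. Leave it alone.
- scissors: Bystander: orange-handled scissors lying flat, about 160 mm long. Origin at its underside. Leave it alone.
- sleeve: Bystander: a filter of another kind: plain white cylinder 44 mm across, 110 mm high, round knob on top, no lugs; not to be used. Origin at its underside. Leave it alone.
- spray: Bystander: white plastic bottle, 64 mm across, 160 mm high. Origin at its underside. Leave it alone.
- beaker: Bystander: steel cup, 72 mm across, 100 mm high. Origin at its underside. Leave it alone.
- dish: Bystander: low steel instrument dish, 120 x 200 x 25 mm. Origin at its underside. Leave it alone.
- tape: Bystander: white tape dispenser, 120 x 50 mm, 75 mm high. Origin at its underside. Leave it alone.
Mind the look-alikes: they are no part of the job. What is shaped like the cartridge but blue or orange is not meant. What is shaped like the unit but turquoise is not meant.

How it is judged:
By the outcome, as a careful person would: the job done as asked, in the order asked, and still so for the second after the job is handed in, with the robot touching nothing.
It also fails if it takes over 72 s, if anything falls off the work surface, if the arm or the gripper's body presses on something with over 40 N, if the wrist force passes 120 N, or if a joint passes its speed limit or range.

## Working session

There is one attempt and no reset: what is moved stays moved. The work goes in short steps, Python scripts to look and compute and a shell command to move; the robot and the scene stay as the last step left them, time stands still between calls to the robot, and variables do not carry over. Pictures are saved under pics/ and viewed, at most 10 in all, crops included, and the job is handed in when it is done.

```bash
ls; mkdir -p pics; cat > h.py <<'E'
from bench import env
import numpy as np, cv2
def snap(name,fn):
    c=env.read_camera(name); cv2.imwrite(f'pics/{fn}.png',cv2.cvtColor(c['img'],cv2.COLOR_RGB2BGR)); np.savez(f'pics/{fn}.npz',**c); return c
def load(fn): return np.load(f'pics/{fn}.npz')
def px2w(c,u,v,z,fish=False):
    x=(u-c['cx'])/c['fx'];y=(v-c['cy'])/c['fy']
    if fish:
        r=np.hypot(x,y); d=np.array([x/r*np.sin(r),y/r*np.sin(r),np.cos(r)]) if r>0 else np.array([0,0,1.])
    else: d=np.array([x,y,1.])
    R=c['R'];o=-R.T@c['t'];d=R.T@d
    return o+d*(z-o[2])/d[2]
E
python3 - <<'E'
from h import *
for n in('top','scene'): c=snap(n,n+'0'); print(c['fx'],c['cx'],c['cy'],c['R'].round(3).tolist(),c['t'])
s=env.sense(); print(s['position'],s['tcp_rot'],s['ft_force'],s['t'],env.grip_point_offset)
E
```

```text
pics
514.7650409111299 324.9353909188773 189.64969966927973 [[-0.005, -1.0, 0.0], [-0.996, 0.005, -0.094], [0.094, -0.001, -0.996]] [0.01048318 0.51447435 1.94576914]
406.14197191961597 318.7688099975091 200.2795388894686 [[-0.255, 0.967, -0.002], [0.753, 0.198, -0.628], [-0.607, -0.161, -0.778]] [ 0.13635746 -0.31429578  1.66321465]
[0.23768221 0.60422423 0.23023421] [-0.58515222 -3.08618012  0.00365884] [-0.00811421 -0.1198389   0.28262152] 0.1 0.0187
```

View pics/top0.png

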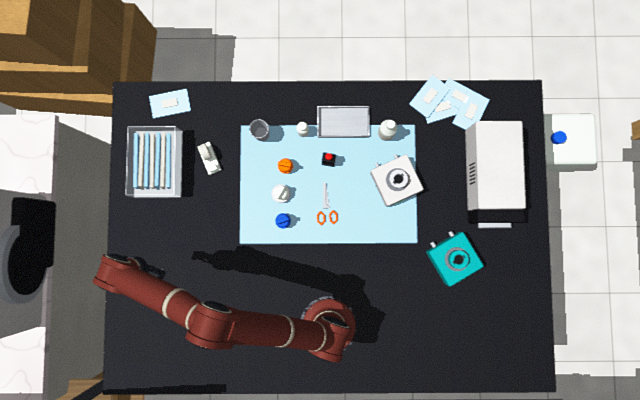

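View pics/scene0.png

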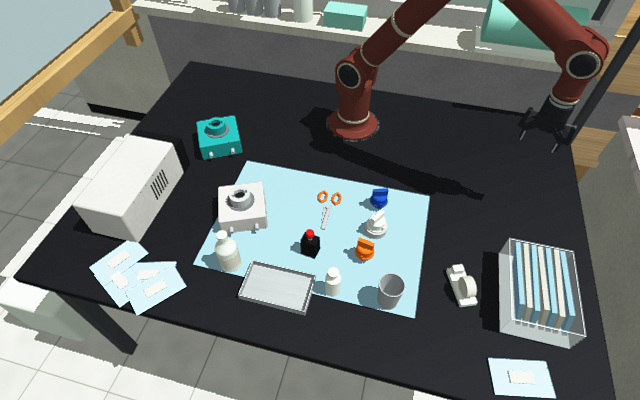

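Top view: the cartridge candidates are white (281,194), orange (286,166), blue (284,221) and the sleeve (303,129). White at (281,194) fits the description. The units are white (397,180) and turquoise (456,259); I want the white one. I'll check both in one close crop.

```bash
python3 - <<'E'
from h import *
i=cv2.imread('pics/top0.png')
a=cv2.resize(i[174:214,261:301],(400,400),interpolation=cv2.INTER_CUBIC)
b=cv2.resize(i[150:210,367:427],(400,400),interpolation=cv2.INTER_CUBIC)
cv2.imwrite('pics/crop1.png',np.hstack([a,b]))
c=load('top0')
print(px2w(c,281,194,.08),px2w(c,398,179,.105))
E
```

```text
[0.49375416 0.17148441 0.08      ] [ 0.54499444 -0.26062887  0.105     ]
```

View pics/crop1.png

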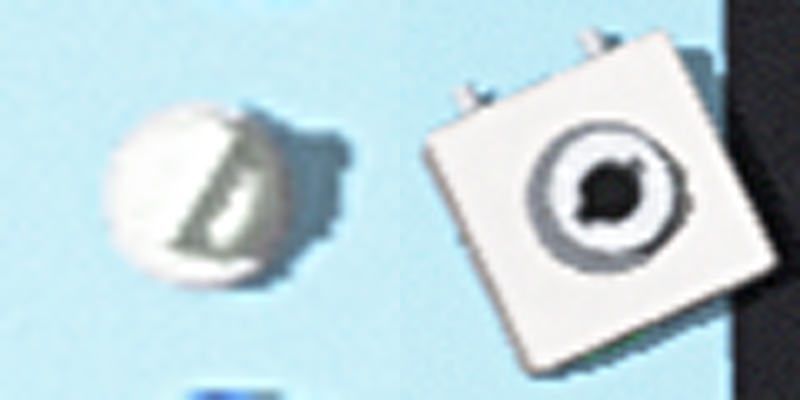

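White bar-gripped cartridge and white unit confirmed. Bar runs at about -23° and the collar slots at about -45° in world. Moving above the cartridge for a closer wrist view.

```bash
python3 -m handwheel '[[85,[17,-28,0],[0,0,0]],[85,[17,-28,0],[0,0,0]],[85,[17,-28,0],[0,0,0]],[85,[17,-28,0],[0,0,0]],[85,[17,-28,0],[0,0,0]]]'
python3 -m handwheel '[[85,[17,-28,0],[0,0,0]],[85,[17,-28,0],[0,0,0]],[85,[17,-28,0],[0,0,0]],[85,[17,-28,0],[0,0,0]],[85,[17,-28,0],[0,0,0]]]'
python3 -m handwheel '[[85,[17,-28,0],[0,0,0]],[85,[17,-28,0],[0,0,0]],[85,[17,-28,0],[0,0,0]],[85,[17,-28,0],[0,0,0]],[85,[17,-28,0],[0,0,0]]]'
python3 -m handwheel '[[85,[0,0,0],[0,0,0]],[85,[0,0,0],[0,0,0]],[85,[0,0,0],[0,0,0]]]'
python3 - <<'E'
from h import *
c=snap('wrist','w1'); print(c['fx'],c['cx'],c['cy'],c['R'].round(3).tolist(),-c['R'].T@c['t'])
s=env.sense();print(s['position'],s['tcp_rot'],s['joint_positions'])
E
```

```text
t: 0.52
position: [0.3233, 0.4632, 0.2308]
tcp_rot: [-0.585, -3.086, 0.002]
ft_force: [0.3, -0.3, 0.2]
grip_width: 0.085
grasp_force: 0.0
t: 0.93
position: [0.4083, 0.3232, 0.231]
tcp_rot: [-0.585, -3.086, 0.001]
ft_force: [-0.1, 0.2, 0.1]
grip_width: 0.0852
grasp_force: 0.0
t: 1.35
position: [0.4932, 0.1833, 0.231]
tcp_rot: [-0.585, -3.086, 0.001]
ft_force: [0.2, 0.1, -0.4]
grip_width: 0.0852
grasp_force: 0.0
t: 1.6
position: [0.4923, 0.1855, 0.2309]
tcp_rot: [-0.584, -3.085, -0.0]
ft_force: [-0.3, 0.2, 0.3]
grip_width: 0.0851
grasp_force: 0.0
309.70691628693146 321.39700687201594 198.377768294496 [[0.365, 0.931, 0.001], [0.889, -0.349, 0.297], [0.277, -0.108, -0.955]] [0.42136593 0.21258179 0.37299108]
[0.49199918 0.18629765 0.2310118 ] [-5.81512704e-01 -3.08587691e+00 -8.69113346e-04] [-0.42754548  0.42309706  0.03576565  1.78195507 -0.01974056  0.93774136
  0.81504004]
```

View pics/w1.png

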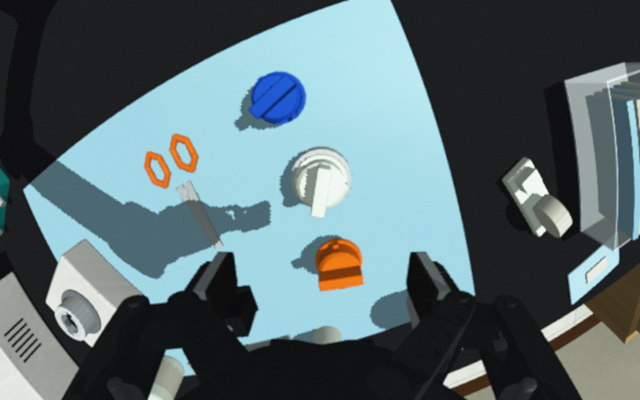

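Wrist view: white cartridge at (321,182), between blue (277,97) and orange (340,265). Enlarging for the bar.

```bash
python3 - <<'E'
from h import *
i=cv2.imread('pics/w1.png')
cv2.imwrite('pics/crop2.png',cv2.resize(i[140:230,276:376],(800,720)[:2],interpolation=cv2.INTER_CUBIC)[:600])
E
```

```text
(no output)
```

View pics/crop2.png

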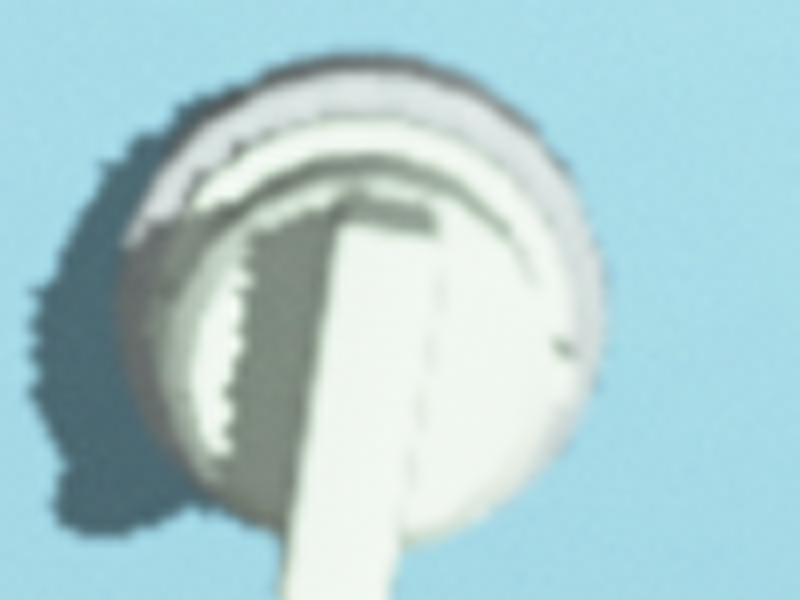

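```bash
python3 - <<'E'
from h import *
c=load('w1')
f=lambda x,y:px2w(c,276+x/8-.5+.0625,140+y/8-.5+.0625,.084,True)[:2]
a,b,d,e=f(340,222),f(438,235),f(288,570),f(392,570)
print(a,b,np.linalg.norm(a-b))
for p,q in((a,d),(b,e)): v=q-p; print(np.degrees(np.arctan2(v[1],v[0])))
v=(d-a)/np.linalg.norm(d-a)+(e-b)/np.linalg.norm(e-b); v/=np.linalg.norm(v)
print('centre',(a+b)/2+v*.025)
# body/ring outline: ring outer circle extremes, z .026
L,R,=f(118,300),f(604,300)
g=lambda x,y,z:px2w(c,276+x/8-.5,140+y/8-.5,z,True)[:2]
print('ring',(g(120,300,.026)+g(604,300,.026))/2,g(362,58,.026))
s=env.sense();from scipy.spatial.transform import Rotation as Ro
y=Ro.from_rotvec(s['tcp_rot']).as_matrix();print(s['position'],np.degrees(np.arctan2(y[1,1],y[0,1])),y[:,2])
E
```

```text
[0.47535066 0.18837731] [0.48108102 0.19865502] 0.011767257048010155
-29.96132473731134
-28.65855595661838
centre [0.50001545 0.18127782]
ring [0.49782718 0.18223601] [0.46523871 0.19505128]
[0.49199918 0.18629765 0.2310118 ] 68.65627661511893 [-1.27575348e-03  8.03691343e-04 -9.99998863e-01]
```

```bash
python3 - <<'E'
from h import *
t=load('top0');s=load('scene0');w=load('w1')
def blob(fn,lo,hi):
    h=cv2.cvtColor(cv2.imread(f'pics/{fn}.png'),cv2.COLOR_BGR2HSV)
    m=cv2.inRange(h,lo,hi); n,l,st,ce=cv2.connectedComponentsWithStats(m)
    return [(ce[i].round(1).tolist(),st[i].tolist()) for i in range(1,n) if st[i][4]>40]
for col,lo,hi in(('blue',(112,150,60),(125,255,255)),('orange',(5,150,90),(20,255,255))):
  for fn in('top0','scene0','w1'):
    for ce,st in blob(fn,lo,hi):
      print(col,fn,ce,st[:5],px2w(load(fn),*ce,.06,fn=='w1')[:2])
print('scene white',px2w(s,376,222,.06)[:2])
E
```

```text
orange top0 [285.0, 165.5] [278, 159, 15, 14, 168] [0.60336884 0.1584594 ]
orange top0 [333.2, 216.7] [329, 211, 9, 13, 43] [ 0.40941209 -0.02226861]
orange top0 [320.4, 217.6] [317, 212, 8, 13, 44] [0.40626794 0.02559985]
orange scene0 [322.2, 196.3] [318, 191, 10, 12, 53] [ 0.45254417 -0.00963362]
orange scene0 [336.1, 198.0] [332, 192, 9, 13, 54] [0.44791976 0.03649998]
orange scene0 [364.4, 249.1] [355, 238, 19, 22, 321] [0.61845605 0.16364782]
orange w1 [183.3, 152.4] [170, 134, 28, 38, 451] [0.40845923 0.05653488]
orange w1 [157.0, 169.4] [145, 152, 25, 36, 388] [0.41178855 0.01598806]
orange w1 [338.5, 264.7] [316, 239, 47, 52, 1963] [0.59415616 0.16638331]
scene white [0.51086267 0.18023304]
```

```bash

python3 -m handwheel '[[85,[3,-4,-20],[0,0,-4]],[85,[2,-3,-30],[0,0,-4]],[85,[0,0,-30],[0,0,0]],[85,[0,0,0],[0,0,0]],[85,[0,0,0],[0,0,0]]]'
python3 - <<'E'
from h import *
c=snap('wrist','w2')
i=cv2.imread('pics/w2.png')
cv2.imwrite('pics/crop3.png',cv2.resize(i[160:310,220:420],(800,600),interpolation=cv2.INTER_CUBIC))
s=env.sense();from scipy.spatial.transform import Rotation as Ro
y=Ro.from_rotvec(s['tcp_rot']).as_matrix();print(s['position'],np.degrees(np.arctan2(y[1,1],y[0,1])),y[:,2])
E
```

```text
t: 2.07
position: [0.4963, 0.1792, 0.1504]
tcp_rot: [-0.793, -3.036, 0.003]
ft_force: [0.2, -0.4, 0.9]
grip_width: 0.0851
grasp_force: 0.0
[0.49774459 0.17943516 0.15191913] 60.68088133588672 [-1.66576530e-05  7.65991912e-04 -9.99999706e-01]
```

View pics/crop3.png

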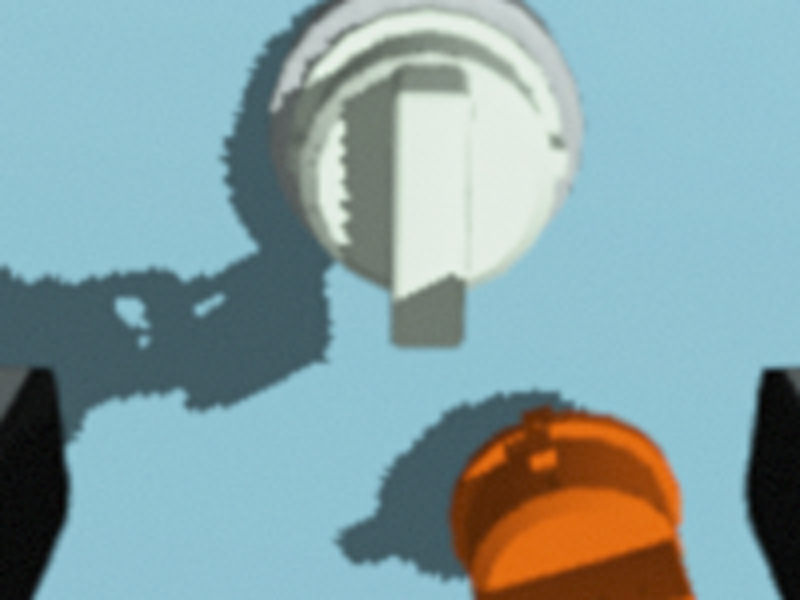

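```bash
python3 - <<'E'
from h import *
c=load('w2')
f=lambda x,y,z=.084:px2w(c,220+x/4-.375,160+y/4-.375,z,True)[:2]
P=[f(397,90),f(468,92),f(392,345),f(463,345)]
print(np.linalg.norm(P[0]-P[1]),np.linalg.norm(P[0]-P[2]))
for p,q in((0,2),(1,3)): v=P[q]-P[p]; print(np.degrees(np.arctan2(v[1],v[0])))
print('centre',sum(P)/4)
print('ring',(f(272,130,.026)+f(582,130,.026))/2)
print(-c['R'].T@c['t'],c['R'][2])
# tip mid
print('tips', (f(50,370,.152)+f(765,370,.152))/2)
E
```

```text
0.012342680834219426 0.048937173624342044
-30.520187888987053
-29.44820530230301
centre [0.49949799 0.18148681]
ring [0.49907282 0.18211641]
[0.43016408 0.21591486 0.29258555] [ 0.25742362 -0.14557951 -0.95526943]
tips [0.49374689 0.18012905]
```

```bash

python3 -m handwheel '[[60,[1,1,-20],[0,0,-0.7]],[60,[0.8,0.8,-25],[0,0,0]],[60,[0,0,-22],[0,0,0]],[60,[0,0,-12],[0,0,0]],[60,[0,0,-6],[0,0,0]]]'
python3 -m handwheel '[[60,[0,0,-3],[0,0,0]],[60,[0,0,0],[0,0,0]]]'
python3 -m handwheel '[[40,[0,0,0],[0,0,0]],[25,[0,0,0],[0,0,0]],[10,[0,0,0],[0,0,0]],[5,[0,0,0],[0,0,0]],[5,[0,0,0],[0,0,0]]]'
python3 -m handwheel '[[5,[0,0,0],[0,0,0]],[5,[0,0,0],[0,0,0]],[5,[0,0,0],[0,0,0]],[5,[0,0,0],[0,0,0]],[5,[0,0,0],[0,0,0]]]'
python3 -c "
from bench import env;s=env.sense();print(s['moment'],s['position'])"
```

```text
t: 2.53
position: [0.5002, 0.1807, 0.0666]
tcp_rot: [0.815, 3.033, 0.002]
ft_force: [-0.5, 0.7, 0.2]
grip_width: 0.0599
grasp_force: 0.0
t: 2.7
position: [0.5006, 0.1804, 0.0643]
tcp_rot: [0.816, 3.032, 0.002]
ft_force: [-0.3, -0.5, 0.0]
grip_width: 0.0598
grasp_force: 0.0
t: 3.12
position: [0.5003, 0.18, 0.0641]
tcp_rot: [0.817, 3.032, 0.002]
ft_force: [0.3, 0.3, 4.1]
grip_width: 0.0124
grasp_force: 60.2
t: 3.53
position: [0.5003, 0.18, 0.0641]
tcp_rot: [0.817, 3.032, 0.002]
ft_force: [-0.6, -0.4, 6.6]
grip_width: 0.0128
grasp_force: 60.5
[-0.07086573  0.11073275 -0.04678441] [0.50034114 0.18000134 0.06407882]
```

```bash

python3 -m handwheel '[[5,[0,0,4],[0,0,0]],[5,[0,0,8],[0,0,0]],[5,[0,0,15],[0,0,0]],[5,[0,0,20],[0,0,0]],[5,[0,0,30],[0,0,0]]]'
python3 -m handwheel '[[5,[0,0,30],[0,0,0]],[5,[0,0,30],[0,0,0]],[5,[0,0,25],[0,0,0]],[5,[0,0,18],[0,0,0]],[5,[0,-20,0],[0,0,-5]]]'
python3 -m handwheel '[[5,[0,-30,0],[0,0,-7]],[5,[0,-32,0],[0,0,-7]],[5,[0,-32,0],[0,0,-7]],[5,[0,-32,0],[0,0,-7]],[5,[0,-32,0],[0,0,-7]]]'
python3 -m handwheel '[[5,[0,-32,0],[0,0,-7]],[5,[0,-32,0],[0,0,-7]],[5,[0,-32,0],[0,0,-7]],[5,[0,-32,0],[0,0,-7]],[5,[0,-32,0],[0,0,-7]]]'
python3 -m handwheel '[[5,[-3,-32,0],[0,0,-7]],[5,[-3,-32,0],[0,0,-7]],[5,[-3,-32,0],[0,0,-7]],[5,[-3,-32,0],[0,0,-7]],[5,[0,-31,0],[0,0,-2]]]'
python3 -m handwheel '[[5,[0,0,0],[0,0,0]],[5,[0,0,0],[0,0,0]],[5,[0,0,0],[0,0,0]],[5,[0,0,0],[0,0,0]]]'
python3 - <<'E'
from h import *
c=snap('wrist','w3');snap('top','top3')
s=env.sense();from scipy.spatial.transform import Rotation as Ro
y=Ro.from_rotvec(s['tcp_rot']).as_matrix();print(s['position'],np.degrees(np.arctan2(y[1,1],y[0,1])),s['moment'],s['joint_positions'],-c['R'].T@c['t'])
E
```

```text
t: 3.95
position: [0.4976, 0.1788, 0.1392]
tcp_rot: [-0.816, -3.028, 0.006]
ft_force: [-0.0, -0.5, -1.3]
grip_width: 0.0125
grasp_force: 59.5
t: 4.37
position: [0.5012, 0.1651, 0.2477]
tcp_rot: [0.939, 2.992, 0.015]
ft_force: [1.1, 0.6, -0.8]
grip_width: 0.013
grasp_force: 59.5
t: 4.78
position: [0.4987, 0.0002, 0.2434]
tcp_rot: [-1.813, -2.565, 0.001]
ft_force: [0.7, 0.0, -1.7]
grip_width: 0.0131
grasp_force: 59.5
t: 5.2
position: [0.4988, -0.1595, 0.2434]
tcp_rot: [-2.5, -1.901, 0.0]
ft_force: [0.8, -0.1, -1.2]
grip_width: 0.0128
grasp_force: 59.5
t: 5.62
position: [0.4863, -0.3184, 0.2431]
tcp_rot: [-2.906, -1.189, 0.002]
ft_force: [-0.8, 0.2, -1.9]
grip_width: 0.0127
grasp_force: 59.5
t: 5.95
position: [0.4881, -0.3153, 0.2429]
tcp_rot: [-2.9, -1.201, -0.001]
ft_force: [0.7, -0.2, -0.3]
grip_width: 0.0127
grasp_force: 59.5
[ 0.48825338 -0.31557097  0.24318615] -45.01873965822984 [-0.04291444 -0.01514708  0.02393859] [ 0.16244801  0.55325932  0.60966697  1.62541901 -0.35049309  1.07516011
  0.08533953] [ 0.54205836 -0.26242292  0.38500226]
```

View pics/w3.png

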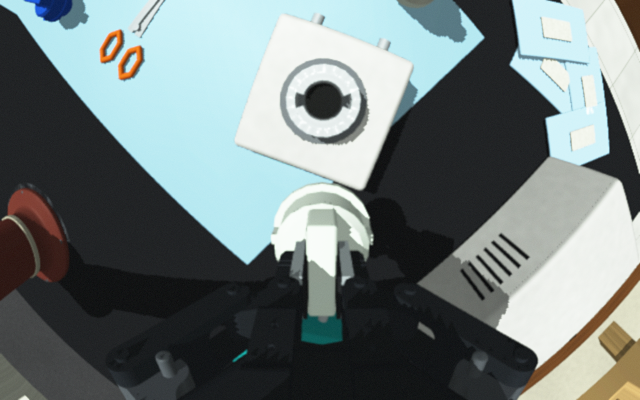

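Cartridge held upright; the collar is at about (323,100), with its slots running nearly horizontally from (297,99) to (350,100). Enlarging.

```bash
python3 - <<'E'
from h import *
i=cv2.imread('pics/w3.png')
cv2.imwrite('pics/crop4.png',cv2.resize(i[55:145,263:383],(800,600),interpolation=cv2.INTER_CUBIC))
E
```

```text
(no output)
```

View pics/crop4.png

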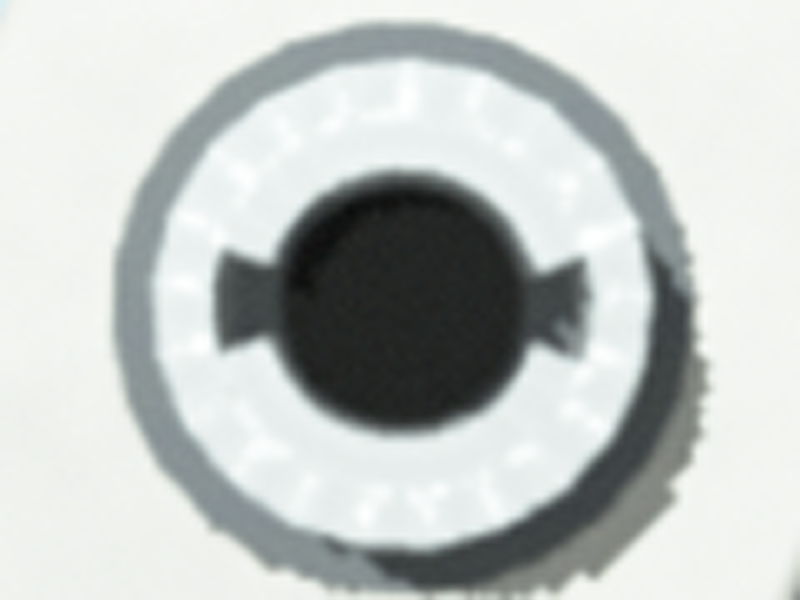

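```bash
python3 - <<'E'
from h import *
c=load('w3');t=load('top0')
k=800/120
f=lambda x,y,z=.105:px2w(c,263+(x+.5)/k-.5,55+(y+.5)/k-.5,z,True)[:2]
a,b=f(217,300),f(587,308);v=a-b
print('slots',np.degrees(np.arctan2(v[1],v[0])),np.linalg.norm(v),(a+b)/2)
C=[f(153,305),f(655,305),f(404,60),f(404,550)];print('collar',sum(C)/4,np.linalg.norm(C[0]-C[1]),np.linalg.norm(C[2]-C[3]))
C=[f(275,302),f(535,302),f(404,170),f(404,435)];print('bore',sum(C)/4)
# corners of upper-left box edges for the unit yaw
g=lambda u,v:px2w(c,u,v,.07,True)[:2]
a,b,d=g(279,14),g(412,66),g(236,141);print('unit edge',np.degrees(np.arctan2(*(b-a)[::-1])),np.degrees(np.arctan2(*(d-a)[::-1])),np.linalg.norm(b-a))
print('topcam collar',px2w(t,367+(610-400)/400*60-.5,150+190/400*60-.5,.105)[:2])
E
```

```text
slots 133.7891827409476 0.04948503795299508 [ 0.5460343  -0.25945766]
collar [ 0.54613773 -0.25973286] 0.06727169827625697 0.06678193887532766
bore [ 0.54631627 -0.2596379 ]
unit edge -66.33324711773082 -154.4123006622896 0.14525998679315677
topcam collar [ 0.54869544 -0.26069529]
```

```bash
python3 - <<'E'
from h import *
from scipy.spatial.transform import Rotation as Ro
c=load('w3');g=c['img']
def proj(X):
    p=c['R']@X+c['t'];th=np.arctan2(np.hypot(p[0],p[1]),p[2]);r=np.hypot(p[0],p[1])
    return c['cx']+c['fx']*th*p[0]/r,c['cy']+c['fy']*th*p[1]/r
T=np.array([ 0.48825338,-0.31557097,0.24318615]);ty=np.array([np.cos(np.radians(-45)),np.sin(np.radians(-45)),0]);tx=np.array([ty[1],-ty[0],0])
b=-tx if tx@np.array([.7,.7,0])<0 else tx   # towards camera
print('cols300',[tuple(map(int,g[r,300])) for r in range(180,196)])
print('row232',[(x,int(g[232,x,0]),int(g[232,x,2])) for x in list(range(264,280))+list(range(366,382))])
for d in(-2,0,2):
  A=T+b*d*1e-3
  for h,R in((.030,.030),(.024,.030),(.058,.026)):
    z=A.copy();z[2]=T[2]-.0621+h
    ph=np.linspace(0,2*np.pi,721);Q=np.array([proj(z+R*(np.cos(p)*b+np.sin(p)*ty)) for p in ph])
    q=Q[Q[:,1].argsort()]; m=q[abs(q[:,0]-300)<1];n=q[abs(q[:,1]-232)<1.5]
    print(d,h,'top@300',m[:,1].min().round(1) if len(m) else None,'ext',Q[:,0].min().round(1),Q[:,0].max().round(1), Q[:,1].min().round(1))
E
```

```text
cols300 [(186, 234, 241), (185, 234, 242), (187, 235, 242), (185, 234, 242), (186, 234, 242), (188, 235, 242), (186, 231, 237), (187, 221, 221), (201, 218, 206), (231, 239, 230), (244, 250, 244), (248, 252, 249), (249, 252, 249), (249, 252, 248), (249, 252, 249), (248, 252, 248)]
row232 [(264, 183, 241), (265, 183, 241), (266, 182, 241), (267, 183, 241), (268, 181, 240), (269, 186, 242), (270, 181, 239), (271, 177, 228), (272, 167, 195), (273, 159, 165), (274, 162, 162), (275, 171, 171), (276, 185, 187), (277, 225, 225), (278, 243, 243), (279, 248, 248), (366, 170, 170), (367, 130, 129), (368, 118, 120), (369, 119, 120), (370, 117, 119), (371, 97, 98), (372, 62, 64), (373, 28, 29), (374, 16, 20), (375, 16, 20), (376, 18, 21), (377, 16, 16), (378, 18, 20), (379, 18, 21), (380, 18, 18), (381, 17, 17)]
-2 0.03 top@300 192.2 ext 272.7 369.9 188.1
-2 0.024 top@300 189.8 ext 274.1 368.5 185.5
-2 0.058 top@300 214.5 ext 272.4 369.9 210.7
0 0.03 top@300 188.9 ext 272.5 370.1 184.8
0 0.024 top@300 186.6 ext 273.9 368.7 182.3
0 0.058 top@300 210.8 ext 272.2 370.1 206.9
2 0.03 top@300 185.6 ext 272.3 370.2 181.5
2 0.024 top@300 183.2 ext 273.8 368.9 179.0
2 0.058 top@300 207.0 ext 272.0 370.3 203.1
```

```bash

python3 -m handwheel '[[5,[15,15,0],[0,0,-1.2]],[5,[25,24,0],[0,0,0]],[5,[14,13,-10],[0,0,0]],[5,[4.2,4.3,-20],[0,0,0]],[5,[0,0,-20],[0,0,0]]]'
python3 -m handwheel '[[5,[0,0,-15],[0,0,0]],[5,[0,0,-5],[0,0,0]],[5,[0,0,0],[0,0,0]],[5,[0,0,0],[0,0,0]],[5,[0,0,0],[0,0,0]]]'
cat > st.py <<'E'
from h import *
from scipy.spatial.transform import Rotation as Ro
s=env.sense();y=Ro.from_rotvec(s['tcp_rot']).as_matrix();print('pos',s['position'].round(4),'yaw',np.degrees(np.arctan2(y[1,1],y[0,1])).round(2),'tilt',y[:2,2].round(4),'F',np.round(s['ft_force'],1),'M',np.round(s['moment'],2),'t',s['t'])
E
python3 st.py
```

```text
t: 6.47
position: [0.5491, -0.2567, 0.1921]
tcp_rot: [-2.911, -1.179, -0.004]
ft_force: [0.1, -0.1, -1.6]
grip_width: 0.0128
grasp_force: 59.6
t: 6.88
position: [0.5465, -0.2615, 0.1744]
tcp_rot: [2.915, 1.167, 0.002]
ft_force: [0.1, -0.2, -1.4]
grip_width: 0.0126
grasp_force: 59.4
pos [ 0.5465 -0.2615  0.1744] yaw -46.36 tilt [ 0.0019 -0.0011] F [ 0.1 -0.2 -1.4] M [-0.   -0.01  0.03] t 6.8833
```

```bash

python3 -m handwheel '[[5,[0,1,0],[0,0,0]],[5,[0,0,0],[0,0,0]],[5,[0,0,0],[0,0,0]],[5,[0,0,0],[0,0,0]],[5,[0,0,0],[0,0,0]]]' >/dev/null
python3 st.py
python3 -m handwheel '[[5,[0,0,-2],[0,0,0]],[5,[0,0,-2],[0,0,0]],[5,[0,0,-2],[0,0,0]],[5,[0,0,0],[0,0,0]],[5,[0,0,0],[0,0,0]]]' >/dev/null
python3 st.py
```

```text
pos [ 0.546  -0.2601  0.1735] yaw -46.37 tilt [ 0.0004 -0.0001] F [-0.1 -0.1 -0.4] M [0.01 0.03 0.03] t 7.3
pos [ 0.5458 -0.2599  0.167 ] yaw -46.37 tilt [-0.0006  0.0004] F [-0.1 -0.2 -1.8] M [0.02 0.02 0.02] t 7.7167
```

```bash

python3 -m handwheel '[[5,[0.4,0.3,-2],[0,0,0]],[5,[0,0,-2],[0,0,0]],[5,[0,0,0],[0,0,0]]]' >/dev/null; python3 st.py
python3 -m handwheel '[[5,[0,0,-1],[0,0,0]],[5,[0,0,-1],[0,0,0]],[5,[0,0,0],[0,0,0]]]' >/dev/null; python3 st.py
python3 -m handwheel '[[5,[0,0,-1],[0,0,0]],[5,[0,0,-1],[0,0,0]],[5,[0,0,0],[0,0,0]]]' >/dev/null; python3 st.py
```

```text
pos [ 0.5461 -0.2595  0.1628] yaw -46.37 tilt [-0.0008  0.0006] F [ 0.  -0.2 -2. ] M [ 0.03  0.04 -0.04] t 7.9667
pos [ 0.5462 -0.2597  0.1611] yaw -46.37 tilt [-0.0003  0.0002] F [ 0.1  0.6 -1.6] M [-0.01  0.   -0.04] t 8.2167
pos [ 0.5462 -0.2596  0.1591] yaw -46.37 tilt [-0.0003  0.0003] F [ 0.2 -0.2 -2. ] M [-0.   -0.01 -0.02] t 8.4667
```

Nose is in the bore with no contact. Going on in small steps.

```bash

python3 -m handwheel '[[5,[0,0,-1],[0,0,0]],[5,[0,0,-1],[0,0,0]],[5,[0,0,0],[0,0,0]]]' >/dev/null; python3 st.py
python3 -m handwheel '[[5,[0,0,-1],[0,0,0]],[5,[0,0,-1],[0,0,0]],[5,[0,0,0],[0,0,0]]]' >/dev/null; python3 st.py
python3 -m handwheel '[[5,[0,0,-1],[0,0,0]],[5,[0,0,-1],[0,0,0]],[5,[0,0,0],[0,0,0]]]' >/dev/null; python3 st.py
```

```text
pos [ 0.5462 -0.2596  0.157 ] yaw -46.37 tilt [-0.0004  0.0003] F [-0.4 -0.5 -1.2] M [-0.06 -0.03 -0.02] t 8.7167
pos [ 0.5462 -0.2596  0.1551] yaw -46.37 tilt [-0.0004  0.0003] F [ 0.3  0.2 -1.3] M [-0.01 -0.01  0.01] t 8.9667
pos [ 0.5464 -0.2598  0.1534] yaw -46.37 tilt [ 0.0002 -0.0001] F [ 0.2 -0.3 -0.4] M [ 0.06 -0.01 -0.01] t 9.2167
```

Lugs have passed into the slots (below 0.158 with no resistance). Now pressing against the spring.

```bash

python3 -m handwheel '[[5,[0,0,-1],[0,0,0]],[5,[0,0,-1],[0,0,0]],[5,[0,0,-1],[0,0,0]],[5,[0,0,0],[0,0,0]]]' >/dev/null; python3 st.py
python3 -m handwheel '[[5,[0,0,-1],[0,0,0]],[5,[0,0,-1],[0,0,0]],[5,[0,0,-1],[0,0,0]],[5,[0,0,0],[0,0,0]]]' >/dev/null; python3 st.py
python3 -m handwheel '[[5,[0,0,-1],[0,0,0]],[5,[0,0,-0.7],[0,0,0]],[5,[0,0,0],[0,0,0]],[5,[0,0,0],[0,0,0]]]' >/dev/null; python3 st.py
```

```text
pos [ 0.5466 -0.26    0.1507] yaw -46.37 tilt [ 0.0009 -0.0004] F [-0.2  0.4  3.1] M [ 0.01  0.06 -0.02] t 9.55
pos [ 0.5467 -0.26    0.1477] yaw -46.37 tilt [ 0.0009 -0.0004] F [-1.3 -0.1  5. ] M [ 0.12  0.17 -0.02] t 9.8833
pos [ 0.5467 -0.2601  0.1465] yaw -46.38 tilt [ 0.0012 -0.0004] F [-1.   0.6  7.1] M [ 0.22  0.23 -0.03] t 10.2167
```

```bash

python3 -m handwheel '[[5,[0,0,-1],[0,0,0]],[5,[0,0,-0.8],[0,0,0]],[5,[0,0,0],[0,0,0]],[5,[0,0,0],[0,0,0]]]' >/dev/null; python3 st.py
python3 -m handwheel '[[5,[0,0,0],[0,0,-2]],[5,[0,0,0],[0,0,-2]],[5,[0,0,0],[0,0,-2]],[5,[0,0,0],[0,0,-2]],[5,[0,0,0],[0,0,0]]]' >/dev/null; python3 st.py
```

```text
pos [ 0.5467 -0.2601  0.1449] yaw -46.38 tilt [ 0.0013 -0.0003] F [-0.6  1.2  8.2] M [ 0.21  0.35 -0.02] t 10.55
pos [ 0.5467 -0.2602  0.145 ] yaw -54.44 tilt [ 0.0014 -0.0008] F [-1.3  0.6  8.1] M [ 0.23  0.36 -0.02] t 10.9667
```

```bash

python3 -m handwheel '[[5,[0,0,-0.5],[0,0,-2]],[5,[0,0,0],[0,0,-2]],[5,[0,0,0],[0,0,-2]],[5,[0,0,0],[0,0,-2]],[5,[0,0,0],[0,0,-2]]]' >/dev/null; python3 st.py
python3 -m handwheel '[[5,[0,0,0],[0,0,-2]],[5,[0,0,0],[0,0,-2]],[5,[0,0,0],[0,0,-2]],[5,[0,0,0],[0,0,-2]],[5,[0,0,0],[0,0,-2]]]' >/dev/null; python3 st.py
python3 -m handwheel '[[5,[0,0,0],[0,0,-2]],[5,[0,0,0],[0,0,-2]],[5,[0,0,0],[0,0,-2]],[5,[0,0,0],[0,0,-2]]]' >/dev/null; python3 st.py
```

```text
pos [ 0.5466 -0.2603  0.1446] yaw -64.46 tilt [ 0.0013 -0.0006] F [-1.6  0.3  9.4] M [0.26 0.46 0.05] t 11.3833
pos [ 0.5465 -0.2603  0.1446] yaw -74.47 tilt [ 0.0013 -0.0005] F [-0.6  1.   8.3] M [0.31 0.41 0.03] t 11.8
pos [ 0.5466 -0.2603  0.1446] yaw -82.47 tilt [ 0.0014 -0.0006] F [-2.3  1.1  8.4] M [0.23 0.31 0.  ] t 12.1333
```

Turned 36° freely; the stop is expected at about 46°. Feeling in 1° steps.

```bash

python3 -m handwheel '[[5,[0,0,0],[0,0,-1.5]],[5,[0,0,0],[0,0,-1.5]],[5,[0,0,0],[0,0,-1]],[5,[0,0,0],[0,0,0]]]' >/dev/null; python3 st.py
python3 -m handwheel '[[5,[0,0,0],[0,0,-1]],[5,[0,0,0],[0,0,-1]],[5,[0,0,0],[0,0,0]]]' >/dev/null; python3 st.py
python3 -m handwheel '[[5,[0,0,0],[0,0,-1]],[5,[0,0,0],[0,0,0]]]' >/dev/null; python3 st.py
python3 -m handwheel '[[5,[0,0,0],[0,0,-1]],[5,[0,0,0],[0,0,0]]]' >/dev/null; python3 st.py
```

```text
pos [ 0.5465 -0.2602  0.1445] yaw -86.4 tilt [ 0.0011 -0.0006] F [-1.7  1.3  8.8] M [0.28 0.37 0.03] t 12.4667
pos [ 0.5465 -0.2601  0.1446] yaw -88.4 tilt [ 0.0011 -0.0003] F [-1.5  0.7  8.2] M [ 0.33  0.45 -0.02] t 12.7167
pos [ 0.5465 -0.2601  0.1445] yaw -89.4 tilt [ 0.0011 -0.0003] F [-0.4  1.2  9.7] M [ 0.36  0.38 -0.03] t 12.8833
pos [ 0.5465 -0.2601  0.1446] yaw -90.39 tilt [ 0.0011 -0.0003] F [-1.8  1.2  9.7] M [ 0.33  0.41 -0.  ] t 13.05
```

```bash

python3 -m handwheel '[[5,[0,0,0],[0,0,-1]],[5,[0,0,0],[0,0,0]]]' >/dev/null; python3 st.py
python3 -m handwheel '[[5,[0,0,0],[0,0,-1]],[5,[0,0,0],[0,0,0]]]' >/dev/null; python3 st.py
python3 -m handwheel '[[5,[0,0,0],[0,0,-0.7]],[5,[0,0,0],[0,0,0]]]' >/dev/null; python3 st.py
```

```text
pos [ 0.5463 -0.2601  0.1445] yaw -91.39 tilt [ 0.0008 -0.0002] F [-0.8  1.6  8.8] M [0.36 0.48 0.04] t 13.2167
pos [ 0.5462 -0.2601  0.1445] yaw -92.38 tilt [ 0.0004 -0.    ] F [-2.1  1.3  9.9] M [0.33 0.5  0.07] t 13.3833
pos [ 0.546  -0.26    0.1445] yaw -93.07 tilt [0.     0.0002] F [-1.8  1.2  9.2] M [0.36 0.56 0.15] t 13.55
```

```bash

python3 -m handwheel '[[5,[0,0,0],[0,0,-0.7]],[5,[0,0,0],[0,0,0]]]' >/dev/null; python3 st.py
python3 -m handwheel '[[5,[0,0,0],[0,0,-0.7]],[5,[0,0,0],[0,0,0]]]' >/dev/null; python3 st.py
```

```text
pos [ 0.5458 -0.26    0.1445] yaw -93.77 tilt [-0.0003  0.0003] F [-2.6  2.3 10.3] M [0.42 0.71 0.18] t 13.7167
pos [ 0.5456 -0.2599  0.1445] yaw -94.46 tilt [-0.0007  0.0005] F [-2.9  1.   9.8] M [0.42 0.65 0.1 ] t 13.8833
```

```bash

python3 -m handwheel '[[5,[0,0,0],[0,0,-0.7]],[5,[0,0,0],[0,0,0]]]' >/dev/null; python3 st.py
python3 -m handwheel '[[5,[0,0,0],[0,0,-0.7]],[5,[0,0,0],[0,0,0]]]' >/dev/null; python3 st.py
python3 -m handwheel '[[5,[0,0,0],[0,0,0]],[5,[0,0,0],[0,0,0]]]' >/dev/null; python3 st.py
python3 - <<'E'
from h import *
snap('wrist','w5')
i=cv2.imread('pics/w5.png')
cv2.imwrite('pics/crop5.png',cv2.resize(i[150:350,190:450],(780,600),interpolation=cv2.INTER_CUBIC))
E
```

```text
pos [ 0.5456 -0.2599  0.1445] yaw -95.13 tilt [-0.0009  0.0005] F [-2.9  1.4 10.2] M [0.4  0.81 0.22] t 14.05
pos [ 0.5456 -0.2599  0.1445] yaw -95.79 tilt [-0.001   0.0004] F [-3.2  1.8  9.3] M [0.56 0.73 0.46] t 14.2167
pos [ 0.5456 -0.2599  0.1445] yaw -95.77 tilt [-0.001   0.0004] F [-3.   1.2  9.5] M [0.42 0.78 0.39] t 14.3833
```

View pics/crop5.png

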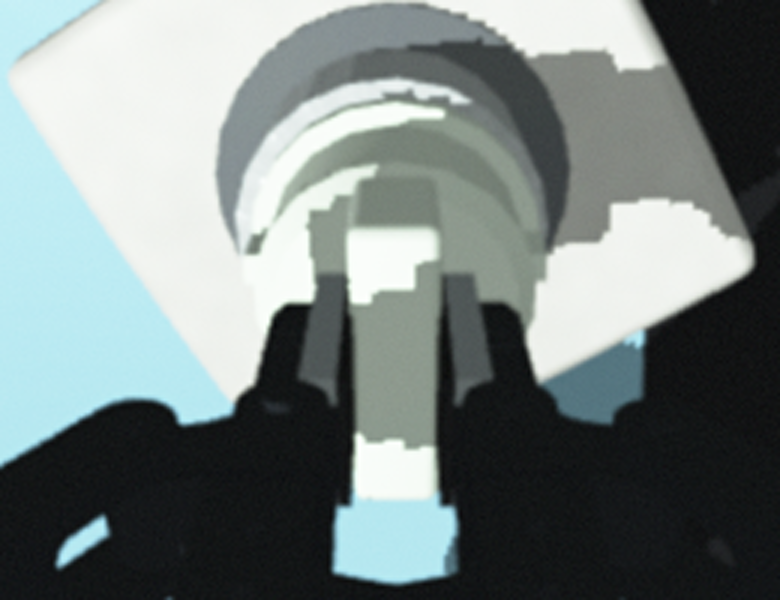

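Picture: the bar (400,350 in the crop) is held squarely, the flange is pressed down at the collar, and the moment has risen to 0.4-0.5 N·m, which is the stop. Now letting up gently.

```bash

python3 -m handwheel '[[5,[0,0,1],[0,0,0]],[5,[0,0,1],[0,0,0]],[5,[0,0,0],[0,0,0]]]' >/dev/null; python3 st.py
python3 -m handwheel '[[5,[0,0,0.7],[0,0,0]],[5,[0,0,0.7],[0,0,0]],[5,[0,0,0],[0,0,0]]]' >/dev/null; python3 st.py
```

```text
pos [ 0.5456 -0.2597  0.145 ] yaw -95.82 tilt [-0.0018  0.0001] F [-1.6  0.6  3.4] M [-0.    0.56  0.38] t 14.6833
pos [ 0.5456 -0.2597  0.146 ] yaw -95.87 tilt [-0.002   0.0003] F [-2.5 -0.2 -0.8] M [-0.2   0.56  0.38] t 14.9333
```

It rests at about 21 mm depth, so the torque preload is probably holding the lugs by friction against the stop. Press again, ease the twist slightly, and let up.

```bash

python3 -m handwheel '[[5,[0,0,-1],[0,0,0]],[5,[0,0,0],[0,0,0.6]],[5,[0,0,0],[0,0,0.6]],[5,[0,0,0],[0,0,0]]]' >/dev/null; python3 st.py
python3 -m handwheel '[[5,[0,0,0.5],[0,0,0.6]],[5,[0,0,0.5],[0,0,0]],[5,[0,0,0],[0,0,0]]]' >/dev/null; python3 st.py
python3 -m handwheel '[[5,[0,0,0.5],[0,0,0.5]],[5,[0,0,0],[0,0,0]],[5,[0,0,0],[0,0,0]]]' >/dev/null; python3 st.py
```

```text
pos [ 0.5457 -0.2598  0.146 ] yaw -94.7 tilt [-0.0006  0.0007] F [-4.4  0.6  5.2] M [0.17 1.1  0.14] t 15.2667
pos [ 0.5458 -0.2598  0.1469] yaw -94.1 tilt [-0.0006  0.0004] F [-4.5  1.1  5.1] M [0.18 1.26 0.07] t 15.5167
pos [ 0.546  -0.2599  0.1473] yaw -93.59 tilt [-0.0004  0.0002] F [-5.   1.2  5. ] M [0.18 1.35 0.07] t 15.7667
```

Released: it's now rising with the spring (about 19 mm deep, so into the notches). Relieving the side force and letting up the rest.

```bash

python3 -m handwheel '[[5,[-0.5,0.1,0.5],[0,0,0]],[5,[0,0,0],[0,0,0]]]' >/dev/null; python3 st.py
python3 -m handwheel '[[5,[-0.4,0,0.5],[0,0,0]],[5,[0,0,0],[0,0,0]]]' >/dev/null; python3 st.py
python3 -m handwheel '[[5,[0,0,0.5],[0,0,0]],[5,[0,0,0],[0,0,0]]]' >/dev/null; python3 st.py
```

```text
pos [ 0.5458 -0.2598  0.1478] yaw -93.59 tilt [ 0.0003 -0.0003] F [-4.9  0.7  4.8] M [0.1  1.18 0.06] t 15.9333
pos [ 0.5458 -0.2598  0.1483] yaw -93.57 tilt [ 0.0008 -0.0004] F [-3.9  0.4  4.4] M [0.05 1.02 0.11] t 16.1
pos [ 0.5458 -0.2598  0.1488] yaw -93.56 tilt [ 0.0007 -0.0004] F [-3.8  0.1  3.3] M [-0.04  0.88  0.07] t 16.2667
```

```bash

python3 -m handwheel '[[5,[-0.4,0,0.5],[0,0,0]],[5,[0,0,0],[0,0,0]]]' >/dev/null; python3 st.py
python3 -m handwheel '[[5,[-0.3,0,0.5],[0,0,0]],[5,[0,0,0],[0,0,0]]]' >/dev/null; python3 st.py
```

```text
pos [ 0.5456 -0.2598  0.1491] yaw -93.57 tilt [ 0.0012 -0.0007] F [-2.1 -0.8  1.9] M [-0.14  0.57  0.07] t 16.4333
pos [ 0.5454 -0.2597  0.1492] yaw -93.56 tilt [ 0.0012 -0.0009] F [-0.6 -1.5 -1.9] M [-0.37  0.11  0.01] t 16.6
```

It reached the notch ceiling (depth about 18 mm). Releasing and lifting clear.

```bash

python3 -m handwheel '[[20,[0,0,0],[0,0,0]],[30,[0,0,0],[0,0,0]],[45,[0,0,0],[0,0,0]],[45,[0,0,0],[0,0,0]],[45,[0,0,0],[0,0,0]]]'
python3 -m handwheel '[[45,[0,0,5],[0,0,0]],[45,[0,0,15],[0,0,0]],[45,[0,0,25],[0,0,0]],[45,[0,0,30],[0,0,0]],[45,[0,0,10],[0,0,0]]]'
python3 -m handwheel '[[45,[0,0,0],[0,0,0]],[45,[0,0,0],[0,0,0]],[45,[0,0,0],[0,0,0]],[45,[0,0,0],[0,0,0]]]' >/dev/null
python3 st.py
python3 - <<'E'
from h import *
c=snap('wrist','w6'); i=cv2.imread('pics/w6.png')
cv2.imwrite('pics/crop6.png',cv2.resize(i[120:320,190:450],(780,600),interpolation=cv2.INTER_CUBIC))
E
```

```text
t: 17.02
position: [0.5451, -0.2594, 0.1498]
tcp_rot: [-3.14, 0.097, -0.001]
ft_force: [0.1, 0.2, -0.4]
grip_width: 0.0451
grasp_force: 0.0
t: 17.43
position: [0.5461, -0.2615, 0.2393]
tcp_rot: [3.136, -0.098, 0.01]
ft_force: [0.7, -0.7, 1.0]
grip_width: 0.045
grasp_force: 0.0
pos [ 0.5441 -0.2587  0.2329] yaw -93.57 tilt [-0.0029  0.002 ] F [-0.1  0.4  0.1] M [-0.03  0.01  0.01] t 17.7667
```

View pics/crop6.png

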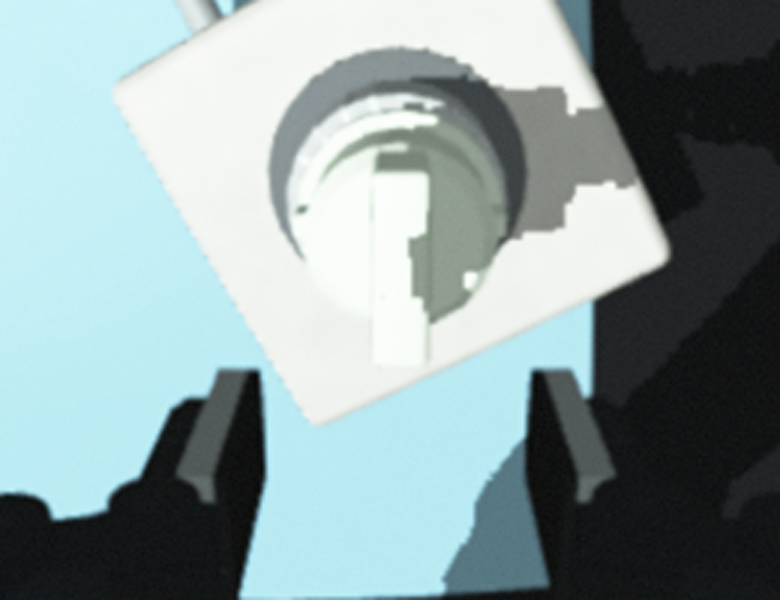

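Picture: the cartridge sits upright in the collar with its bar vertical at (400,270 in the crop). It kept its turned angle after release, and the lift ended 3 mm above the unlatched ceiling, so it is locked. Handing in.

```bash
python3 -c "
from bench import env; print(env.hand_in())"
```

```text
the job is handed in; nothing more can be done
None
```

The white cartridge is in the white unit's collar, twisted clockwise to the stop and lifted by the spring into its notches; it stayed put when released, and I handed in the job at about 18 s.

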